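# Leak-check a gas metering valve and set it two turns open

## Task

Put the gas metering valve back in service: take the leak detector pen from its dock, touch its tip on the test port of the inlet union (the gauge side), then on the test port of the outlet union, and stand the pen back in its dock. Then turn the handwheel by its handle clockwise until it is fully shut against its stop, back it off exactly two turns, and finish still gripping the handle at that setting, so that it cannot creep while the gland is locked. Leave the other things on the bench where they are.

Things in the scene. Friction and masses are not known exactly. Their poses are not given: they have to be found in the camera images.
- valve: brass gas metering valve fixed to the bench, in a level copper pipe (centreline 60 mm up) between two risers. Origin on the bench below the stem; its y axis runs along the pipe towards the inlet. The inlet elbow (y = 165 mm) carries a round gauge, 52 mm across, dial up, top 112 mm above the bench; the outlet elbow (y = -165 mm) has none. Apart from wheel and handle all is lower than 112 mm.
- inlet_port (a point): centre of the flat top of the inlet test port, an upright round steel plug 16 mm across that stands on top of the hexagonal union nut on the gauge side, 100 mm from the stem axis, 86 mm above the bench. It is rigid.
- outlet_port (a point): centre of the flat top of the outlet test port, the same plug on the union nut of the side without a gauge, 100 mm from the stem axis, 86 mm above the bench.
- wheel_hub (a point): centre of the handwheel, on the upright stem axis, 120 mm above the bench. The aluminium wheel is 100 mm across, rim 12 mm thick (top of the rim at 126 mm), three spokes, hub nut up to 134 mm. The wheel does not rise as it turns.
- handwheel (a joint): angle of the handwheel in rad: 0 = shut, against a hard stop; grows as it is opened, counter-clockwise seen from above (2 turns open = 12.57); it counts on past one turn without wrapping, to nearly five turns. Starts half to one and a quarter turns open. Stiff gland: about 0.12 N m (3 N at the handle); stays where it is left.
- handle: black revolving handle standing upright on the rim, 42 mm from the stem axis: round, 15 to 19 mm thick, 50 mm tall. Origin at the centre of its underside, 126 mm above the bench (its top at 176 mm). It spins freely on its own pin, so a gripper can hold it and walk it round in a circle without turning the wrist.
- pen: leak detector pen, standing upright in its dock: white round body 25 mm across from 50 to 155 mm above the tip (grey cap to 160 mm), below it a steel nose 10 mm across and 50 mm long with a pointed end. About 90 g. Origin at the tip, z axis up along the pen.
- pen_tip (a point): the tip of the pen's nose (lower end).
- dock: pen dock fixed to the bench: grey block 56 x 56 mm, its top 66 mm above the bench, on a black foot 84 x 70 mm. Origin at the centre of its underside. An upright hole 14 mm across takes the nose; the white body then rests on the block's top, with the tip 16 mm above the bench.
- dock_mouth (a point): centre of the hole's mouth on the dock's top, 66 mm above the bench.
- stain_bottle: bystander, leave alone: small capped clear plastic bottle, 48 mm across, 100 mm tall. Origin at the centre of its underside.
- dropper: bystander, leave alone: amber dropper bottle with a thin white spout, 42 mm across, 105 mm tall. Origin at the centre of its underside.
- disinfectant: bystander, leave alone: big white capped bottle, 72 mm across, 190 mm tall. Origin at the centre of its underside.
- slide_box: bystander, leave alone: flat grey microscope-slide box, 85 x 175 x 26 mm. Origin at the centre of its underside.
- dish: bystander, leave alone: clear closed Petri dish, 94 mm across, 16 mm tall. Origin at the centre of its underside.
- jar: bystander, leave alone: white screw-lid specimen jar, 60 mm across, 71 mm tall. Origin at the centre of its underside.
- slip_box: bystander, leave alone: small cardboard box, 50 x 75 x 30 mm. Origin at the centre of its underside.

How it is judged (in metres and radians):
On the way, in this order (a step that is already met when the one before it is completed fails the run):
1. the pen's tip touches the inlet test port (distance between pen_tip and inlet_port below 0.007 m and contact force between pen and valve above 0.2 N), for 0.05 s.
2. the pen's tip touches the outlet test port (distance between pen_tip and outlet_port below 0.007 m and contact force between pen and valve above 0.2 N), for 0.05 s.
3. the pen stands in its dock again, let go (horizontal distance between pen_tip and dock_mouth below 0.006 m and z of pen_tip in the frame of dock below 0.022 m and angle between pen's own z axis and vertical below 0.15 rad and contact force between the fingers and pen below 0.05 N), for 0.2 s.
4. the valve is shut against its stop, turned by the handle (value of joint handwheel below 0.06 rad and contact force between the fingers and handle above 0.3 N), for 0.05 s.
At the end, for the whole second after the job is handed in: The handwheel rests two turns (12.57 rad, within 0.2 rad) open from its stop, not turning, the fingers still grip the handle (more than 4 N), and the pen stands in its dock (tip within 6 mm of the hole's axis and no more than 6 mm above its seated height, upright within 0.15 rad) (value of joint handwheel between 12.366 and 12.766 rad and not (velocity of joint handwheel above 0.1 rad/s or velocity of joint handwheel below -0.1 rad/s) and contact force between the fingers and handle above 4 N and horizontal distance between pen_tip and dock_mouth below 0.006 m and z of pen_tip in the frame of dock below 0.022 m and angle between pen's own z axis and vertical below 0.15 rad); the arm keeps its last pose, push and grip.
It fails at once if a bystander is moved more than 30 mm (distance of any of stain_bottle, dropper, disinfectant, slide_box, dish, jar, slip_box from where it was at the start of the episode above 0.03 m).
It fails at once if a bottle, the jar or the dropper is knocked over (angle between any of stain_bottle, dropper, disinfectant, jar's own z axis and vertical above 0.6 rad).
It fails at once if the pen is dropped or tipped over (angle between pen's own z axis and vertical above 1.2 rad).
It also fails if it takes over 72 s, if anything falls off the work surface, if the arm or the gripper's body presses on something with over 40 N, if the wrist force passes 120 N, or if a joint passes its speed limit or range.

## Robot

A 6-joint arm with a two-finger parallel gripper is mounted at the origin on the work surface. World frame = base frame: x ahead of the robot, y to its left, z up, the work surface at z = 0. Lengths are in mm, angles in rad, forces in N, time in s.
With the tool pointing down it reaches from about 300 to 775 mm from the base axis. Payload 14.6 kg.
Tool frame: the origin (TCP) lies between the finger pads; the fingertips stand 25 mm ahead of it and the grasp point (between the pads) lies 6 mm ahead of it; z points along the fingers, y is the line along which they close (so a half turn about z gives the same grasp; the last joint's range is limited). The gripper opens to 94 mm and grips with 3 to 60 N. Pads are 16 mm wide; open, the fingers measure 119 mm over their backs; the gripper's body (75 mm by 177 mm) begins 78 mm behind the grasp point.
Start: joints at [-1.407, 0.3, 1.521, -0, 1.321, -0.067], TCP at [125.81, -535.408, 230.446] pointing down, gripper open.
Joint ranges: [-3.03, 3.03], [-0.79, 2.21], [0.23, 2.52], [-1.04, 4.18], [0, 3.07], [-2.55, 2.55]. Speed limits (rad/s): [2.22, 2.22, 2.57, 3.14, 3.14, 3.14].

## Interface

Orientations are given as a 3x3 rotation matrix whose columns are the frame's x, y, z axes.
In Python, from workcell import telemetry, cams, order gives the robot as it stands. The module is installed in compiled form; this text tells all that it offers.
- The arm moves only by the tool step_arm, never from a script. Its argument "commands" is a list of rows, each a list of 6 numbers: the shift along the tool's x, y, z as a fraction of full scale, then the turn, a rotation vector about the tool's x, y, z as a fraction of full scale. In form: [[dx, dy, dz, ax, ay, az], ...]. A call has 1 to 20 rows; each row is the pose to reach, as a shift and turn from the pose commanded when the call began, along the tool's axes at that moment; what a row does not reach only later rows make up. Full scale, the value 1, is 20 cm for a shift and 30 degrees for a turn. A row lasts 1/10 s, in which the tool goes at most 50 mm and 8.59 degrees, less where a joint would pass 70% of its speed; a pose out of reach is approached as far as the arm can. A call with a number of a shift or a turn outside -1 to 1 is refused whole. A call with a gripper value outside its range is refused whole. "fingers" is the opening, from 0 (shut) to 1 (fully open), set as the call begins (left out, the last holds). The fingers move at their own pace and stop on an object; "squeeze" is the grip in N (left out, the last holds). Time passes only in rows, so rows that repeat a pose let the fingers close. It gives the time, the measured TCP pose, the force, the opening and the grip force at its end, in the units of the state.
- telemetry.read_state(): the state, without advancing time (a new reading comes with each control period).
- cams.capture(name): name is "side" or "top" or "wrist"; returns a dict with "pixels" (480x640x3 uint8, red, green, blue), "fx", "fy", "cx", "cy" (pixels), "R" (3x3) and "t" (3): a world point X has camera coordinates R X + t; the wrist camera has in their place "hand_eye" (4x4, takes a point from camera to tool coordinates, whose origin is the TCP and whose axes are the flange's). Camera axes: x right, y down, z forward; pixel columns grow to the right and rows downward; lengths in mm; the calibration is good to about 2 mm. A picture is of the moment at which its call begins: read the wrist's pose just before it. There is no depth.
- order.hand_in(): hands the job in; it is judged then, once.
The state is a dict: "t": time; "joint_pos": joint angles; "joint_vel": joint speeds; "tau": joint torques, N m; "ee_pos": TCP position; "tool_rot": TCP orientation; "contact_force": force on the tool from outside, world axes, zero at the start; "moment": the same for the moment, N m; "width": finger opening in mm; "grip_force": force on a finger pad.
Only numpy, scipy, OpenCV 4.12 (cv2) and the standard library are available. Lean on these libraries where they do the work, as an engineer would, in place of code of your own. Each camera call takes 0.05 s, during which the arm holds its last target. There are 200 camera calls.

## Working session

There is one attempt and no reset: what is moved stays moved. The work goes in short steps, Python scripts to look and compute and a tool call to move; the robot and the scene stay as the last step left them, time stands still between calls to the robot, and variables do not carry over. Pictures are saved under pics/ and viewed, at most 10 in all, crops included, and the job is handed in when it is done.

Besides the shell and the picture viewer there is one more tool, called after ">>>" as a command line: name --pt "numbers of a row" for each row, then --argument value for the rest. step_arm: Moves the arm, as the interface text tells. Shift numbers are shares of 20 cm and turn numbers shares of 30 degrees, none past 1 either way. Its arguments: {"type":"object","properties":{"commands":{"type":"array"},"fingers":{"type":"number"},"squeeze":{"type":"number"}},"required":["commands"]}

```bash
mkdir -p pics; python3 - <<'E'
from workcell import telemetry, cams
import cv2,pickle
s=telemetry.read_state();print(s)
for n in("top","side"):
    c=cams.capture(n);pickle.dump(c,open(n+".pkl","wb"));cv2.imwrite(f"pics/{n}0.png",c["pixels"][:,:,::-1])
    print(n,c["fx"],c["cx"],c["cy"],c["R"],c["t"])
E
```

```text
{'t': 0.0, 'joint_pos': array([-1.40660677e+00,  3.00462870e-01,  1.52159819e+00, -6.15577097e-07,
        1.32069636e+00, -6.65836583e-02]), 'joint_vel': array([ 0.00029406, -0.00036356,  0.00080848,  0.00043761, -0.00130054,
       -0.00192833]), 'tau': array([ 9.45769862e-04, -5.31805694e+01, -3.52739239e+01,  7.08472123e-02,
        2.44538515e-02, -1.03886248e-04]), 'ee_pos': array([ 125.76807277, -535.18055072,  229.88358973]), 'tool_rot': array([[ 9.73489800e-01,  2.28730349e-01, -1.90972869e-04],
       [ 2.28730416e-01, -9.73489125e-01,  1.14900465e-03],
       [ 7.69022243e-05, -1.16222561e-03, -9.99999322e-01]]), 'contact_force': array([-0.55857953,  0.16256817,  0.26814495]), 'moment': array([ 0.01404249, -0.00587737,  0.04506444]), 'grip_force': 0.0, 'width': 94.01591998775345}
top 558.1035987660996 323.2614161197692 243.84210435047063 [[-0.01555249 -0.9998663   0.00504986]
 [-0.99292502  0.01484951 -0.11781089]
 [ 0.11772015 -0.00684639 -0.99302321]] [  25.04969527  564.36090203 1323.68614134]
side 477.2457986665724 313.38492735868374 239.6363642946961 [[ 0.99762437 -0.06861809  0.0060966 ]
 [-0.03973302 -0.64544154 -0.76277553]
 [ 0.0562752   0.76072122 -0.64663461]] [-545.29393102  100.77438647 1032.43939599]
```

View pics/top0.png

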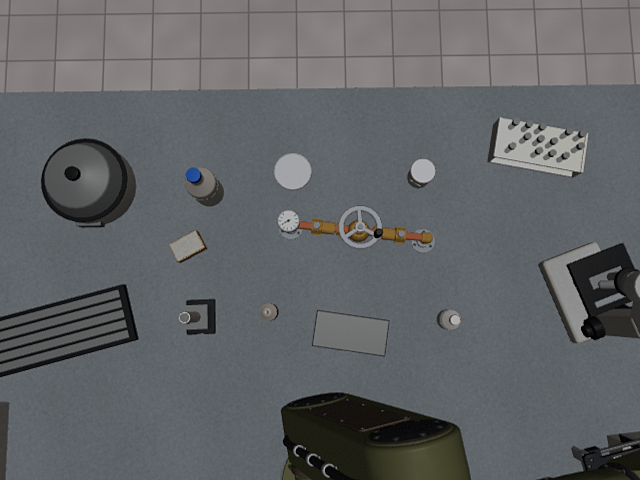

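View pics/side0.png

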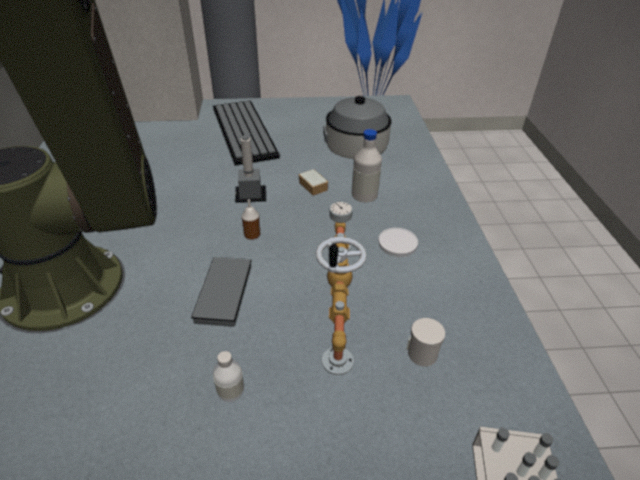

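The top view shows the valve across (288,222)–(427,240), with the wheel at (360,228) and handle at (378,233). The pen and dock are at (195,317). The side view shows the pen at (248,155) and the handle at (334,256). I'll enlarge both.

```bash
cat > h.py <<'E'
import pickle,numpy as np,cv2
C={n:pickle.load(open(n+".pkl","rb")) for n in("top","side")}
def proj(n,X):
    c=C[n];p=c["R"]@np.array(X,float)+c["t"];return np.array([c["fx"]*p[0]/p[2]+c["cx"],c["fy"]*p[1]/p[2]+c["cy"]])
def atz(n,u,v,z):
    c=C[n];d=c["R"].T@np.array([(u-c["cx"])/c["fx"],(v-c["cy"])/c["fy"],1]);o=-c["R"].T@c["t"];return o+d*(z-o[2])/d[2]
E
python3 - <<'E'
from h import *
def crop(n,x,y,w,h,s):
    return cv2.resize(C[n]["pixels"][y:y+h,x:x+w,::-1],None,fx=s,fy=s,interpolation=cv2.INTER_CUBIC)
a=crop("top",275,200,160,60,5)
b=crop("top",170,285,60,60,5)
c=crop("side",225,130,50,75,4)
d=crop("side",305,195,70,75,4)
im=np.zeros((600,800,3),np.uint8);im[:300,:]=a;im[300:,:300]=b;im[300:,300:500]=c;im[300:,500:780]=d
cv2.imwrite("pics/crop.png",im)
E
```

```text
(no output)
```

View pics/crop.png

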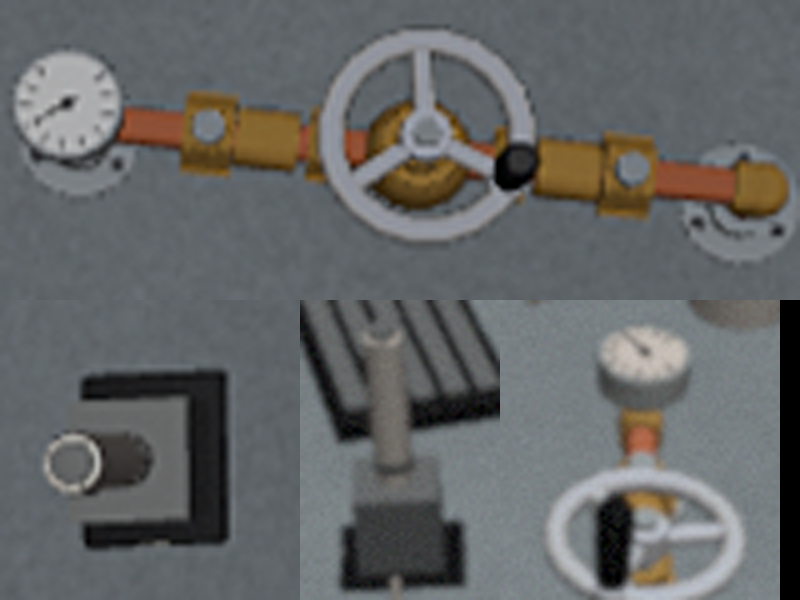

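```bash
python3 - <<'E'
from h import *
np.set_printoptions(precision=1,suppress=True)
T={"gauge":(288.2,220.4,112),"inlet":(316.2,224.8,86),"hubrim":(360.3,226.6,124),"nut":(360.3,225.7,134),"outlet":(401.2,233.4,86),"handtop":(378.8,231.8,176),"pen":(184.2,317.2,176),"dockc":(196,316.5,66)}
P={k:atz("top",*v) for k,v in T.items()}
for k,v in P.items(): print(k,v,proj("side",v))
i,o=P["inlet"],P["outlet"];m=(i+o)/2;print(m,np.linalg.norm(i-o),np.degrees(np.arctan2(-(i-o)[0],(i-o)[1])))
print(atz("side",245.1,139.1,176),atz("side",247.9,171.6,66))
h=P["handtop"]-m;print("handle",np.linalg.norm(h[:2]),h)
E
```

```text
gauge [610.8  96.8 112. ] [339.4 207.7]
inlet [603.7  32.7  86. ] [338.8 235.1]
hubrim [592.2 -67.9 124. ] [339.4 253.2]
nut [592.8 -67.2 134. ] [339.9 249.1]
outlet [ 580.3 -166.2   86. ] [338.  304.2]
handtop [ 572.4 -104.1  176. ] [332.  245.6]
pen [394.3 317.1 176. ] [243.7 137.2]
dockc [394.5 316.3  66. ] [247.5 175.1]
[592.  -66.8  86. ] 200.2146685257448 -6.687679099761236
[398.2 307.  176. ] [395.  333.3  66. ]
handle 42.15853933698556 [-19.6 -37.3  90. ]
```

Inlet and outlet ports come out 200.2 mm apart with the hub midway between them. The handle radius is 42.2 mm, and the pen and dock agree to 1 mm. These are all consistent, so I'll move towards the pen with yaw 0.

>>> step_arm --pt "0.9 -0.56 -0.35 0 0 0.44" --pt "0.9 -0.56 -0.35 0 0 0.44" --pt "0.9 -0.56 -0.35 0 0 0.44" --pt "0.9 -0.56 -0.35 0 0 0.44" --pt "0.9 -0.56 -0.35 0 0 0.44" --pt "0.9 -0.56 -0.35 0 0 0.44" --fingers 0.6 --squeeze 30

```text
t: 0.7
ee_pos: [277.1, -383.8, 301.6]
tool_rot: [[1.0, 0.004, 0.001], [0.004, -1.0, -0.002], [0.001, 0.002, -1.0]]
contact_force: [0.1, 0.6, -0.6]
width: 56.8
grip_force: 0.0
```

>>> step_arm --pt "0.4 -1 0 0 0 0" --pt "0.4 -1 0 0 0 0" --pt "0.4 -1 0 0 0 0" --pt "0.4 -1 0 0 0 0" --pt "0.4 -1 0 0 0 0" --pt "0.4 -1 0 0 0 0"

```text
t: 1.3
ee_pos: [355.6, -184.3, 300.1]
tool_rot: [[1.0, 0.003, -0.0], [0.003, -1.0, 0.0], [-0.0, -0.0, -1.0]]
contact_force: [0.5, 0.8, 0.4]
width: 56.3
grip_force: 0.0
```

>>> step_arm --pt "0.2 -1 0 0 0 0" --pt "0.2 -1 0 0 0 0" --pt "0.2 -1 0 0 0 0" --pt "0.2 -1 0 0 0 0" --pt "0.2 -1 0 0 0 0" --pt "0.2 -1 0 0 0 0"

```text
t: 1.9
ee_pos: [395.5, 14.4, 299.9]
tool_rot: [[1.0, 0.002, -0.001], [0.002, -1.0, -0.0], [-0.001, 0.0, -1.0]]
contact_force: [-0.5, -0.3, 0.1]
width: 56.5
grip_force: 0.0
```

>>> step_arm --pt "0 -1 0 0 0 0" --pt "0 -1 0 0 0 0" --pt "0 -1 0 0 0 0" --pt "0 -1 0 0 0 0" --pt "0 -1 0 0 0 0" --pt "0 -1 0 0 0 0"

```text
t: 2.5
ee_pos: [395.9, 213.5, 299.9]
tool_rot: [[1.0, -0.0, -0.001], [-0.0, -1.0, -0.001], [-0.001, 0.001, -1.0]]
contact_force: [0.3, 0.0, -1.0]
width: 56.5
grip_force: 0.0
```

>>> step_arm --pt "-0.005 -0.51 0 0 0 0" --pt "-0.005 -0.51 0 0 0 0" --pt "-0.005 -0.51 0 0 0 0" --pt "-0.005 -0.51 0 0 0 0" --pt "-0.005 -0.51 0 0 0 0"

```text
t: 3.0
ee_pos: [395.1, 314.7, 300.5]
tool_rot: [[1.0, -0.002, 0.0], [-0.002, -1.0, -0.0], [0.0, 0.0, -1.0]]
contact_force: [0.9, 1.6, -0.2]
width: 56.5
grip_force: 0.0
```

```bash
python3 - <<'E'
from workcell import telemetry, cams
import cv2,pickle,numpy as np
s=telemetry.read_state();c=cams.capture("wrist");c["s"]=s;pickle.dump(c,open("w1.pkl","wb"));cv2.imwrite("pics/w1.png",c["pixels"][:,:,::-1])
print(s["ee_pos"],s["joint_pos"],c["hand_eye"],c["fx"],c["cx"],c["cy"])
H=np.linalg.inv(c["hand_eye"])
for X in ([394.4,316.7,176],[394.4,316.7,66]):
    p=s["tool_rot"].T@(np.array(X)-s["ee_pos"]);q=H[:3,:3]@p+H[:3,3];print(c["fx"]*q[0]/q[2]+c["cx"],c["fy"]*q[1]/q[2]+c["cy"])
E
```

```text
[395.08437372 314.70481189 300.50955778] [ 6.00246640e-01  1.52517658e-01  1.53862947e+00 -2.81227274e-04
  1.45051918e+00  2.17320781e+00] [[ 1.19658651e-03 -9.64651984e-01 -2.63524415e-01  7.70973691e+01]
 [ 9.99999254e-01  1.08934338e-03  5.53073487e-04  3.48855975e-01]
 [-2.46454861e-04 -2.63524880e-01  9.64652568e-01 -1.53706505e+02]
 [ 0.00000000e+00  0.00000000e+00  0.00000000e+00  1.00000000e+00]] 429.73867601515815 316.08416074155355 236.0392378683272
312.3085299388572 238.61105518390573
313.26080823890237 206.39397318658374
```

View pics/w1.png

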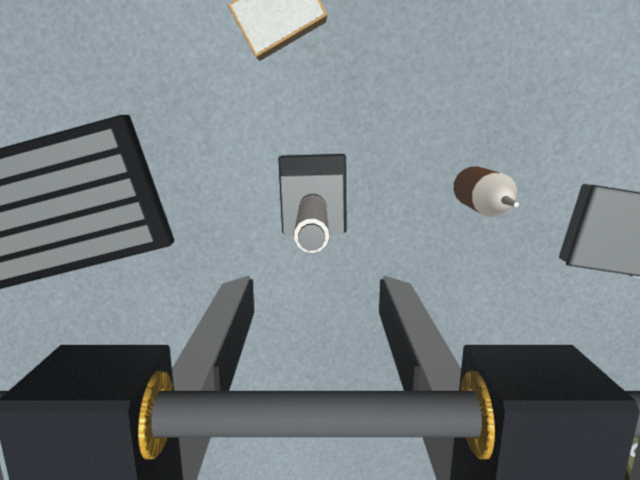

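The wrist view shows the cap centred at (312,236), against a predicted (312,239). That puts the pen 1–2 mm further out in x. I'll descend.

>>> step_arm --pt "0.004 0 0.2 0 0 0" --pt "0.004 0 0.4 0 0 0" --pt "0.004 0 0.6 0 0 0" --pt "0.004 0 0.75 0 0 0" --pt "0.004 0 0.82 0 0 0" --pt "0.004 0 0.82 0 0 0" --pt "0.004 0 0.82 0 0 0"

```text
t: 3.75
ee_pos: [395.6, 316.1, 137.4]
tool_rot: [[1.0, -0.001, 0.001], [-0.001, -1.0, 0.0], [0.001, -0.0, -1.0]]
contact_force: [-0.0, 0.2, 0.6]
width: 56.2
grip_force: 0.0
```

>>> step_arm --pt "0 0 0 0 0 0" --pt "0 0 0 0 0 0" --pt "0 0 0 0 0 0" --pt "0 0 0 0 0 0" --pt "0 0 0 0 0 0" --pt "0 0 0 0 0 0" --pt "0 0 0 0 0 0" --fingers 0 --squeeze 25

```text
t: 4.45
ee_pos: [395.0, 316.9, 136.7]
tool_rot: [[1.0, 0.0, 0.0], [0.0, -1.0, 0.0], [0.0, -0.0, -1.0]]
contact_force: [-1.2, -0.6, 4.8]
width: 24.7
grip_force: 25.0
```

>>> step_arm --pt "0 0 -0.1 0 0 0" --pt "0 0 -0.3 0 0 0" --pt "0 0 -0.5 0 0 0" --pt "0 0 -0.7 0 0 0" --pt "0 0 -0.82 0 0 0" --pt "0 0 -0.82 0 0 0"

```text
t: 5.05
ee_pos: [395.5, 317.3, 303.4]
tool_rot: [[1.0, 0.0, 0.004], [0.0, -1.0, 0.003], [0.004, -0.003, -1.0]]
contact_force: [-0.1, -0.4, -1.2]
width: 24.6
grip_force: 25.0
```

>>> step_arm --pt "0.1 0.13 0 0 0 0" --pt "0.25 0.33 0 0 0 0" --pt "0.4 0.53 0 0 0 0" --pt "0.55 0.73 0 0 0 0" --pt "0.6 0.8 0 0 0 0" --pt "0.6 0.8 0 0 0 0"

```text
t: 5.65
ee_pos: [515.6, 155.2, 298.6]
tool_rot: [[1.0, -0.003, -0.003], [-0.003, -1.0, -0.001], [-0.003, 0.001, -1.0]]
contact_force: [-0.1, 0.2, -1.6]
width: 24.8
grip_force: 25.0
```

>>> step_arm --pt "0.15 0.2 0 0 0 0" --pt "0.3 0.4 0 0 0 0" --pt "0.4 0.55 0 0 0 0" --pt "0.445 0.62 0 0 0 0" --pt "0.445 0.62 0.1 0 0 0" --pt "0.445 0.62 0.25 0 0 0" --pt "0.445 0.62 0.38 0 0 0" --pt "0.445 0.62 0.38 0 0 0" --pt "0.445 0.62 0.38 0 0 0"

```text
t: 6.55
ee_pos: [603.9, 34.1, 225.1]
tool_rot: [[1.0, 0.002, -0.0], [0.002, -1.0, 0.0], [-0.0, -0.0, -1.0]]
contact_force: [-0.7, -0.4, -0.4]
width: 24.6
grip_force: 25.0
```

```bash
python3 - <<'E'
from workcell import telemetry, cams
import cv2,pickle,numpy as np
from h import proj
s=telemetry.read_state();c=cams.capture("side")
cv2.imwrite("pics/s1.png",cv2.resize(c["pixels"][150:350,240:440,::-1],(600,600),interpolation=cv2.INTER_CUBIC))
print(s["ee_pos"],s["width"],s["grip_force"],s["contact_force"],s["joint_pos"])
print(3*(proj("side",[603.7,32.7,86])-[240,150]),3*(proj("side",s["ee_pos"]-[0,0,120])-[240,150]))
E
```

```text
[603.86344313  34.13875498 225.09378204] 24.638419240954136 24.999825060367584 [-0.72815134 -0.42242488 -0.36788063] [-4.15737694e-03  4.26878601e-01  1.36165722e+00  2.04057053e-04
  1.35311499e+00  1.56499579e+00]
[296.5365777  255.19957581] [297.62745234 233.38735049]
```

View pics/s1.png

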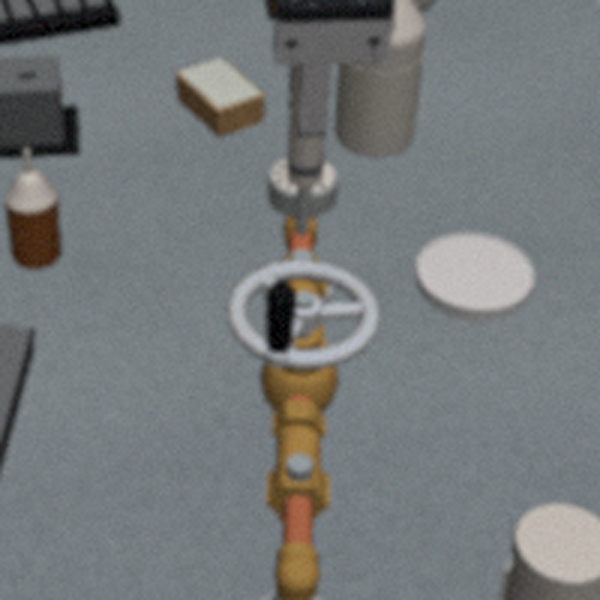

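The pen nose shows at (304,228), right above the inlet port at (300,256), offset about 1–2 mm in +x. I'll lower it gently.

>>> step_arm --pt "-0.005 0 0.04 0 0 0" --pt "-0.005 0 0.07 0 0 0" --pt "-0.005 0 0.085 0 0 0" --pt "-0.005 0 0.09 0 0 0" --pt "-0.005 0 0.095 0 0 0" --pt "-0.005 0 0.097 0 0 0" --pt "-0.005 0 0.1 0 0 0"

```text
t: 7.3
ee_pos: [603.3, 33.0, 206.2]
tool_rot: [[1.0, 0.0, 0.002], [0.0, -1.0, 0.0], [0.002, -0.0, -1.0]]
contact_force: [-3.8, 0.5, 14.6]
width: 24.6
grip_force: 25.0
```

>>> step_arm --pt "0 0 0 0 0 0" --pt "0 0 -0.2 0 0 0" --pt "0 0 -0.4 0 0 0" --pt "0 0 -0.55 0 0 0" --pt "0 0 -0.55 0 0 0" --pt "-0.02 0.15 -0.55 0 0 0" --pt "-0.04 0.35 -0.55 0 0 0" --pt "-0.06 0.55 -0.55 0 0 0" --pt "-0.09 0.75 -0.55 0 0 0" --pt "-0.117 0.92 -0.55 0 0 0" --pt "-0.117 0.995 -0.55 0 0 0" --pt "-0.117 0.995 -0.45 0 0 0" --pt "-0.117 0.995 -0.3 0 0 0" --pt "-0.117 0.995 -0.15 0 0 0" --pt "-0.117 0.995 -0.07 0 0 0" --pt "-0.117 0.995 -0.05 0 0 0" --pt "-0.117 0.995 -0.05 0 0 0"

```text
t: 9.0
ee_pos: [579.8, -165.7, 214.0]
tool_rot: [[1.0, 0.001, -0.001], [0.001, -1.0, 0.0], [-0.001, -0.0, -1.0]]
contact_force: [-0.5, 0.1, 0.7]
width: 24.6
grip_force: 25.0
```

>>> step_arm --pt "0 0 0.02 0 0 0" --pt "0 0 0.035 0 0 0" --pt "0 0 0.04 0 0 0" --pt "0 0 0.045 0 0 0" --pt "0 0 0.05 0 0 0" --pt "0 0 0.05 0 0 0"

```text
t: 9.6
ee_pos: [580.1, -166.1, 206.3]
tool_rot: [[1.0, 0.0, 0.002], [0.0, -1.0, -0.001], [0.002, 0.001, -1.0]]
contact_force: [-3.0, 1.5, 11.2]
width: 24.8
grip_force: 25.0
```

Contact on the outlet port at the same height as the inlet. Now back to the dock.

>>> step_arm --pt "0 0 0 0 0 0" --pt "0 0 -0.2 0 0 0" --pt "0 0 -0.4 0 0 0" --pt "0 0 -0.5 0 0 0" --pt "-0.06 -0.18 -0.5 0 0 0" --pt "-0.13 -0.4 -0.5 0 0 0" --pt "-0.2 -0.6 -0.5 0 0 0" --pt "-0.27 -0.8 -0.5 0 0 0" --pt "-0.3 -0.9 -0.5 0 0 0"

```text
t: 10.5
ee_pos: [518.6, 16.4, 305.0]
tool_rot: [[1.0, 0.002, 0.001], [0.002, -1.0, 0.0], [0.001, -0.0, -1.0]]
contact_force: [0.9, -0.7, -1.9]
width: 24.8
grip_force: 25.0
```

>>> step_arm --pt "-0.08 -0.2 0 0 0 0" --pt "-0.16 -0.4 0 0 0 0" --pt "-0.23 -0.6 0 0 0 0" --pt "-0.3 -0.8 0 0 0 0"

```text
t: 10.9
ee_pos: [458.7, 175.3, 304.9]
tool_rot: [[1.0, 0.0, 0.001], [0.0, -1.0, 0.0], [0.001, -0.0, -1.0]]
contact_force: [1.6, 0.8, -0.7]
width: 24.6
grip_force: 25.0
```

>>> step_arm --pt "-0.09 -0.2 0 0 0 0" --pt "-0.18 -0.4 0 0 0 0" --pt "-0.27 -0.6 0 0 0 0" --pt "-0.323 -0.715 0 0 0 0" --pt "-0.323 -0.715 0.1 0 0 0" --pt "-0.323 -0.715 0.3 0 0 0" --pt "-0.323 -0.715 0.45 0 0 0" --pt "-0.323 -0.715 0.52 0 0 0" --pt "-0.323 -0.715 0.52 0 0 0" --pt "-0.323 -0.715 0.52 0 0 0" --pt "-0.323 -0.715 0.52 0 0 0"

```text
t: 12.0
ee_pos: [395.4, 317.1, 201.8]
tool_rot: [[1.0, 0.0, 0.002], [0.0, -1.0, 0.001], [0.002, -0.001, -1.0]]
contact_force: [0.5, 0.1, -1.0]
width: 24.7
grip_force: 25.0
```

>>> step_arm --pt "0 0 0.05 0 0 0" --pt "0 0 0.1 0 0 0" --pt "0 0 0.13 0 0 0" --pt "0 0 0.16 0 0 0" --pt "0 0 0.16 0 0 0"

```text
t: 12.5
ee_pos: [394.7, 316.6, 167.5]
tool_rot: [[1.0, 0.0, -0.001], [0.0, -1.0, -0.001], [-0.001, 0.001, -1.0]]
contact_force: [0.2, 0.7, -0.2]
width: 24.8
grip_force: 25.0
```

>>> step_arm --pt "0 0 0.04 0 0 0" --pt "0 0 0.08 0 0 0" --pt "0 0 0.12 0 0 0" --pt "0 0 0.15 0 0 0" --pt "0 0 0.157 0 0 0" --pt "0 0 0.157 0 0 0"

```text
t: 13.1
ee_pos: [394.9, 316.8, 136.9]
tool_rot: [[1.0, 0.0, -0.0], [0.0, -1.0, -0.0], [-0.0, 0.0, -1.0]]
contact_force: [0.4, -0.2, -0.8]
width: 24.9
grip_force: 25.0
```

>>> step_arm --pt "0 0 0 0 0 0" --pt "0 0 0 0 0 0" --pt "0 0 0 0 0 0" --pt "0 0 0 0 0 0" --pt "0 0 0 0 0 0" --pt "0 0 0 0 0 0" --fingers 0.6

```text
t: 13.7
ee_pos: [394.9, 316.9, 137.1]
tool_rot: [[1.0, 0.0, 0.0], [0.0, -1.0, 0.0], [0.0, -0.0, -1.0]]
contact_force: [0.2, 0.4, 0.4]
width: 56.4
grip_force: 0.0
```

>>> step_arm --pt "0 0 -0.1 0 0 0" --pt "0 0 -0.3 0 0 0" --pt "0 0 -0.5 0 0 0" --pt "0 0 -0.7 0 0 0" --pt "0 0 -0.8 0 0 0" --pt "0 0 -0.8 0 0 0"

```text
t: 14.3
ee_pos: [395.5, 317.3, 300.0]
tool_rot: [[1.0, 0.0, 0.004], [0.0, -1.0, 0.003], [0.004, -0.003, -1.0]]
contact_force: [-1.0, -0.4, -1.2]
width: 56.4
grip_force: 0.0
```

```bash
python3 - <<'E'
from workcell import telemetry, cams
import cv2,numpy as np
s=telemetry.read_state();c=cams.capture("wrist");cv2.imwrite("pics/w2.png",c["pixels"][:300,150:450,::-1])
print(s["ee_pos"],s["joint_pos"])
E
```

```text
[395.49096662 317.26235479 299.97830893] [6.03819856e-01 1.54245410e-01 1.53786348e+00 2.26060076e-05
 1.44434321e+00 2.17419092e+00]
```

View pics/w2.png

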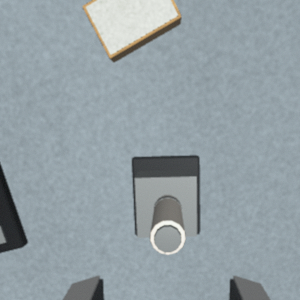

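The pen is seated upright in the dock (cap at (168,237) in the crop). On to the handle.

>>> step_arm --pt "0.1 0.25 0 0 0 0" --pt "0.2 0.5 0 0 0 0" --pt "0.3 0.75 0 0 0 0" --pt "0.4 1 0 0 0 0"

```text
t: 14.75
ee_pos: [469.2, 129.3, 295.5]
tool_rot: [[1.0, 0.001, -0.002], [0.001, -1.0, -0.0], [-0.002, 0.0, -1.0]]
contact_force: [0.2, 0.5, -0.5]
width: 56.6
grip_force: 0.0
```

>>> step_arm --pt "0.12 0.25 0 0 0 0" --pt "0.24 0.5 0 0 0 0" --pt "0.36 0.75 0 0 0 0" --pt "0.486 1 0 0 0 0" --pt "0.486 1 0 0 0 0"

```text
t: 15.25
ee_pos: [567.1, -72.3, 294.6]
tool_rot: [[1.0, -0.002, -0.003], [-0.002, -1.0, 0.0], [-0.003, -0.0, -1.0]]
contact_force: [-1.1, 1.0, 0.0]
width: 56.7
grip_force: 0.0
```

>>> step_arm --pt "0 0.105 0 0 0 0" --pt "0 0.105 0 0 0 0" --pt "0 0.105 0 0 0 0" --pt "0 0.105 0 0 0 0"

```text
t: 15.65
ee_pos: [566.4, -88.8, 296.6]
tool_rot: [[1.0, 0.001, -0.001], [0.001, -1.0, 0.0], [-0.001, -0.0, -1.0]]
contact_force: [-0.0, -0.4, 0.0]
width: 56.3
grip_force: 0.0
```

```bash
python3 - <<'E'
from workcell import telemetry, cams
import cv2,pickle,numpy as np
s=telemetry.read_state();c=cams.capture("wrist");c["s"]=s;pickle.dump(c,open("w3.pkl","wb"));cv2.imwrite("pics/w3.png",cv2.resize(c["pixels"][90:390,120:520,::-1],None,fx=2,fy=2))
print(s["ee_pos"],s["joint_pos"])
H=np.linalg.inv(c["hand_eye"])
for X in ([572.4,-104.1,176],[572.4,-104.1,126],[592.2,-67,134],[603.7,32.7,86],[580.3,-166.2,86]):
    p=s["tool_rot"].T@(np.array(X)-s["ee_pos"]);q=H[:3,:3]@p+H[:3,3];print(2*(c["fx"]*q[0]/q[2]+c["cx"]-120),2*(c["fy"]*q[1]/q[2]+c["cy"]-90),q[2])
E
```

```text
[566.40565339 -88.83719134 296.55422475] [-2.19514165e-01  3.13024020e-01  1.35148943e+00  1.33021532e-04
  1.47780045e+00  1.35004749e+00]
437.07382984264973 280.76754849578685 283.2875842672076
430.54658920569545 248.167606572666 331.5112961348125
332.13618717851386 200.32218940521238 318.5424825584085
102.4929889801075 154.24300265310012 361.73921053761933
571.8059966805374 210.3954411135495 368.0406509126649
```

View pics/w3.png

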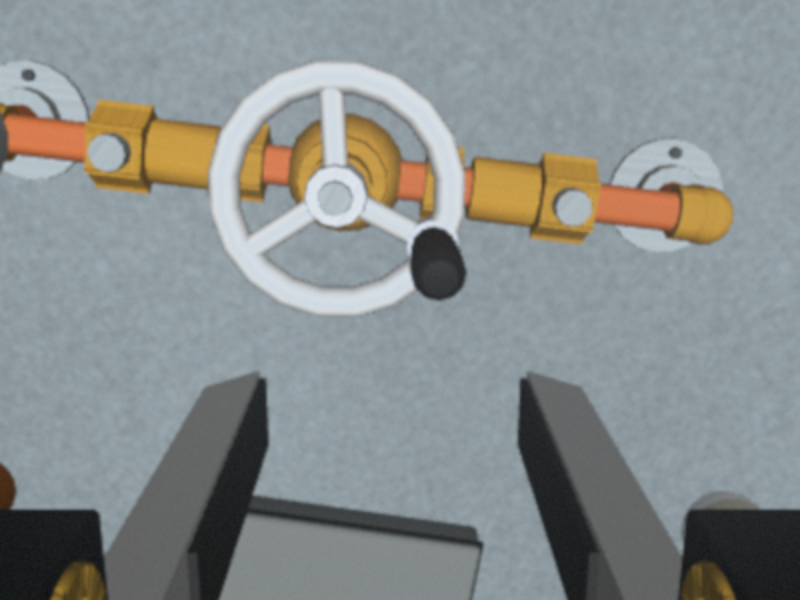

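The wrist view shows the hub nut at (335,198), the handle top at (438,278) and the ports at (108,153) and (573,207). All fall within about 1–2 mm of prediction. The refined hub is (593,−67.8) and the handle (573.2,−104.5). I'll grip it.

>>> step_arm --pt "0.034 0.079 0 0 0 0" --pt "0.034 0.079 0.1 0 0 0" --pt "0.034 0.079 0.25 0 0 0" --pt "0.034 0.079 0.4 0 0 0" --pt "0.034 0.079 0.55 0 0 0" --pt "0.034 0.079 0.66 0 0 0" --pt "0.034 0.079 0.66 0 0 0" --pt "0.034 0.079 0.66 0 0 0" --pt "0.034 0.079 0.66 0 0 0"

```text
t: 16.6
ee_pos: [574.1, -105.8, 166.7]
tool_rot: [[1.0, 0.001, 0.002], [0.001, -1.0, -0.001], [0.002, 0.001, -1.0]]
contact_force: [0.1, -0.3, 0.1]
width: 56.2
grip_force: 0.0
```

>>> step_arm --pt "0 0 0 0 0 0" --pt "0 0 0 0 0 0" --pt "0 0 0 0 0 0" --pt "0 0 0 0 0 0" --pt "0 0 0 0 0 0" --pt "0 0 0 0 0 0" --pt "0 0 0 0 0 0" --fingers 0 --squeeze 25

```text
t: 17.3
ee_pos: [573.6, -105.1, 165.2]
tool_rot: [[1.0, 0.001, 0.0], [0.001, -1.0, 0.001], [0.0, -0.001, -1.0]]
contact_force: [1.2, 5.4, 1.3]
width: 17.8
grip_force: 25.0
```

```bash
cat > circ.py <<'E'
import numpy as np
c=np.array([593,-67.7]);r=42
P=lambda a:c+r*np.array([np.cos(np.radians(a)),np.sin(np.radians(a))])
def rows(a0,angs):
    return [[round(float((P(a)-P(a0))[0]/200),4),round(float(-(P(a)-P(a0))[1]/200),4)] for a in angs]
E
python3 - <<'E'
from circ import *
a=-118
print(rows(a,[a-14*k for k in range(1,7)]))
print(rows(a-84,[a-84-14*k for k in range(1,7)]))
for k in range(24):
    b=a-168-12*k;print(k,round(b),rows(b,[b-6,b-12]))
E
```

```text
[[-0.0419, -0.0294], [-0.0755, -0.068], [-0.0987, -0.1136], [-0.1103, -0.1635], [-0.1094, -0.2146], [-0.0961, -0.2641]]
[[0.0248, -0.0448], [0.0597, -0.0822], [0.1027, -0.1101], [0.151, -0.1267], [0.202, -0.1312], [0.2526, -0.1232]]
0 -286 [[0.0208, 0.0072], [0.0407, 0.0164]]
1 -298 [[0.0188, 0.0113], [0.0364, 0.0245]]
2 -310 [[0.0161, 0.015], [0.0305, 0.0316]]
3 -322 [[0.0126, 0.018], [0.0233, 0.0372]]
4 -334 [[0.0086, 0.0202], [0.015, 0.0413]]
5 -346 [[0.0042, 0.0216], [0.0061, 0.0435]]
6 -358 [[-0.0004, 0.022], [-0.0031, 0.0438]]
7 -370 [[-0.0049, 0.0214], [-0.0121, 0.0422]]
8 -382 [[-0.0093, 0.0199], [-0.0206, 0.0388]]
9 -394 [[-0.0132, 0.0176], [-0.0282, 0.0336]]
10 -406 [[-0.0166, 0.0144], [-0.0346, 0.027]]
11 -418 [[-0.0192, 0.0107], [-0.0395, 0.0192]]
12 -430 [[-0.021, 0.0064], [-0.0426, 0.0106]]
13 -442 [[-0.0219, 0.0019], [-0.0439, 0.0015]]
14 -454 [[-0.0218, -0.0027], [-0.0432, -0.0076]]
15 -466 [[-0.0208, -0.0072], [-0.0407, -0.0164]]
16 -478 [[-0.0188, -0.0113], [-0.0364, -0.0245]]
17 -490 [[-0.0161, -0.015], [-0.0305, -0.0316]]
18 -502 [[-0.0126, -0.018], [-0.0233, -0.0372]]
19 -514 [[-0.0086, -0.0202], [-0.015, -0.0413]]
20 -526 [[-0.0042, -0.0216], [-0.0061, -0.0435]]
21 -538 [[0.0004, -0.022], [0.0031, -0.0438]]
22 -550 [[0.0049, -0.0214], [0.0121, -0.0422]]
23 -562 [[0.0093, -0.0199], [0.0206, -0.0388]]
```

>>> step_arm --pt "-0.042 -0.029 0 0 0 0" --pt "-0.0755 -0.068 0 0 0 0" --pt "-0.0985 -0.1135 0 0 0 0" --pt "-0.11 -0.1635 0 0 0 0" --pt "-0.1095 -0.2145 0 0 0 0" --pt "-0.096 -0.264 0 0 0 0" --pt "-0.096 -0.264 0 0 0 0"

```text
t: 18.0
ee_pos: [553.4, -51.0, 165.1]
tool_rot: [[1.0, 0.002, -0.002], [0.002, -1.0, 0.001], [-0.002, -0.001, -1.0]]
contact_force: [-5.0, 5.1, 5.3]
width: 18.3
grip_force: 25.0
```

>>> step_arm --pt "0.025 -0.045 0 0 0 0" --pt "0.06 -0.082 0 0 0 0" --pt "0.1025 -0.11 0 0 0 0" --pt "0.151 -0.1265 0 0 0 0" --pt "0.202 -0.131 0 0 0 0" --pt "0.2525 -0.123 0 0 0 0" --pt "0.2525 -0.123 0 0 0 0"

```text
t: 18.7
ee_pos: [605.2, -27.3, 165.2]
tool_rot: [[1.0, 0.001, 0.001], [0.001, -1.0, 0.001], [0.001, -0.001, -1.0]]
contact_force: [3.9, 2.1, 2.2]
width: 18.1
grip_force: 25.0
```

>>> step_arm --pt "0.021 0.007 0 0 0 0" --pt "0.0405 0.0165 0 0 0 0" --pt "0.0405 0.0165 0 0 0 0"

```text
t: 19.0
ee_pos: [612.9, -30.9, 165.2]
tool_rot: [[1.0, 0.001, 0.0], [0.001, -1.0, 0.001], [0.0, -0.001, -1.0]]
contact_force: [2.0, 4.6, 2.5]
width: 17.9
grip_force: 25.0
```

>>> step_arm --pt "0.019 0.0115 0 0 0 0" --pt "0.0365 0.0245 0 0 0 0" --pt "0.0365 0.0245 0 0 0 0"

```text
t: 19.3
ee_pos: [620.3, -36.3, 165.2]
tool_rot: [[1.0, 0.0, 0.001], [0.0, -1.0, 0.0], [0.001, -0.0, -1.0]]
contact_force: [0.6, 3.5, 2.1]
width: 17.7
grip_force: 25.0
```

>>> step_arm --pt "0.016 0.015 0 0 0 0" --pt "0.0305 0.0315 0 0 0 0" --pt "0.0305 0.0315 0 0 0 0"

```text
t: 19.6
ee_pos: [626.5, -43.3, 165.2]
tool_rot: [[1.0, -0.0, 0.0], [-0.0, -1.0, -0.0], [0.0, 0.0, -1.0]]
contact_force: [1.8, 0.0, 3.8]
width: 17.6
grip_force: 25.0
```

>>> step_arm --pt "0.0125 0.018 0 0 0 0" --pt "0.0235 0.037 0 0 0 0" --pt "0.0235 0.037 0 0 0 0"

```text
t: 19.9
ee_pos: [630.9, -51.0, 165.1]
tool_rot: [[1.0, -0.0, -0.001], [-0.0, -1.0, -0.001], [-0.001, 0.001, -1.0]]
contact_force: [-3.4, -2.1, 6.3]
width: 18.0
grip_force: 25.0
```

>>> step_arm --pt "0.0085 0.02 0 0 0 0" --pt "0.015 0.0415 0 0 0 0" --pt "0.015 0.0415 0 0 0 0"

```text
t: 20.2
ee_pos: [633.5, -59.4, 165.1]
tool_rot: [[1.0, -0.0, -0.001], [-0.0, -1.0, -0.001], [-0.001, 0.001, -1.0]]
contact_force: [-5.8, -0.6, 6.5]
width: 17.8
grip_force: 25.0
```

>>> step_arm --pt "0.003 0.0215 0 0 0 0" --pt "0.004 0.0435 0 0 0 0" --pt "0.004 0.0435 0 0 0 0"

```text
t: 20.5
ee_pos: [634.2, -67.9, 165.1]
tool_rot: [[1.0, -0.0, -0.002], [-0.0, -1.0, -0.0], [-0.002, 0.0, -1.0]]
contact_force: [-7.2, -1.2, 7.3]
width: 18.1
grip_force: 25.0
```

>>> step_arm --pt "-0.002 0.022 0 0 0 0" --pt "-0.006 0.044 0 0 0 0" --pt "-0.006 0.044 0 0 0 0"

```text
t: 20.8
ee_pos: [633.1, -76.6, 165.1]
tool_rot: [[1.0, -0.0, -0.001], [-0.0, -1.0, -0.0], [-0.001, 0.0, -1.0]]
contact_force: [-6.0, 0.6, 6.9]
width: 17.9
grip_force: 25.0
```

>>> step_arm --pt "-0.006 0.0215 0 0 0 0" --pt "-0.0145 0.042 0 0 0 0" --pt "-0.0145 0.042 0 0 0 0"

```text
t: 21.1
ee_pos: [630.2, -84.8, 165.1]
tool_rot: [[1.0, 0.0, -0.001], [0.0, -1.0, 0.0], [-0.001, -0.0, -1.0]]
contact_force: [-5.1, 1.5, 5.3]
width: 17.8
grip_force: 25.0
```

>>> step_arm --pt "-0.0095 0.02 0 0 0 0" --pt "-0.0205 0.0385 0 0 0 0" --pt "-0.0205 0.0385 0 0 0 0"

```text
t: 21.4
ee_pos: [625.9, -92.1, 165.1]
tool_rot: [[1.0, 0.0, -0.001], [0.0, -1.0, 0.001], [-0.001, -0.001, -1.0]]
contact_force: [-6.4, 4.6, 7.1]
width: 17.7
grip_force: 25.0
```

>>> step_arm --pt "-0.0135 0.0175 0 0 0 0" --pt "-0.029 0.0335 0 0 0 0" --pt "-0.029 0.0335 0 0 0 0"

```text
t: 21.7
ee_pos: [620.1, -98.6, 165.1]
tool_rot: [[1.0, 0.0, -0.001], [0.0, -1.0, 0.001], [-0.001, -0.001, -1.0]]
contact_force: [-4.5, 5.0, 6.4]
width: 18.0
grip_force: 25.0
```

>>> step_arm --pt "-0.017 0.014 0 0 0 0" --pt "-0.035 0.0265 0 0 0 0" --pt "-0.035 0.0265 0 0 0 0"

```text
t: 22.0
ee_pos: [613.2, -103.6, 165.1]
tool_rot: [[1.0, 0.0, -0.001], [0.0, -1.0, 0.001], [-0.001, -0.001, -1.0]]
contact_force: [-4.3, 8.1, 5.9]
width: 17.7
grip_force: 25.0
```

>>> step_arm --pt "-0.0195 0.0095 0 0 0 0" --pt "-0.0395 0.0175 0 0 0 0" --pt "-0.0395 0.0175 0 0 0 0"

```text
t: 22.3
ee_pos: [605.5, -107.1, 165.1]
tool_rot: [[1.0, 0.0, -0.0], [0.0, -1.0, 0.001], [-0.0, -0.001, -1.0]]
contact_force: [-3.1, 7.3, 5.1]
width: 17.9
grip_force: 25.0
```

>>> step_arm --pt "-0.021 0.006 0 0 0 0" --pt "-0.0425 0.009 0 0 0 0" --pt "-0.0425 0.009 0 0 0 0"

```text
t: 22.6
ee_pos: [597.2, -109.0, 165.1]
tool_rot: [[1.0, 0.0, 0.0], [0.0, -1.0, 0.001], [0.0, -0.001, -1.0]]
contact_force: [-1.0, 6.5, 4.6]
width: 17.7
grip_force: 25.0
```

>>> step_arm --pt "-0.022 0.0015 0 0 0 0" --pt "-0.044 0.001 0 0 0 0" --pt "-0.044 0.001 0 0 0 0"

```text
t: 22.9
ee_pos: [588.5, -109.2, 165.1]
tool_rot: [[1.0, 0.001, 0.001], [0.001, -1.0, 0.001], [0.001, -0.001, -1.0]]
contact_force: [-0.2, 7.5, 4.1]
width: 17.8
grip_force: 25.0
```

>>> step_arm --pt "-0.022 -0.003 0 0 0 0" --pt "-0.043 -0.0085 0 0 0 0" --pt "-0.043 -0.0085 0 0 0 0"

```text
t: 23.2
ee_pos: [580.0, -107.6, 165.1]
tool_rot: [[1.0, 0.0, 0.001], [0.0, -1.0, 0.001], [0.001, -0.001, -1.0]]
contact_force: [1.4, 4.8, 3.8]
width: 17.7
grip_force: 25.0
```

>>> step_arm --pt "-0.021 -0.0075 0 0 0 0" --pt "-0.0405 -0.0165 0 0 0 0" --pt "-0.0405 -0.0165 0 0 0 0"

```text
t: 23.5
ee_pos: [572.0, -104.3, 165.1]
tool_rot: [[1.0, 0.001, 0.001], [0.001, -1.0, 0.0], [0.001, -0.0, -1.0]]
contact_force: [1.7, 4.9, 2.4]
width: 17.6
grip_force: 25.0
```

>>> step_arm --pt "-0.019 -0.0115 0 0 0 0" --pt "-0.0365 -0.0245 0 0 0 0" --pt "-0.0365 -0.0245 0 0 0 0"

```text
t: 23.8
ee_pos: [564.8, -99.5, 165.2]
tool_rot: [[1.0, 0.0, 0.001], [0.0, -1.0, 0.0], [0.001, -0.0, -1.0]]
contact_force: [3.0, 4.3, 1.9]
width: 17.4
grip_force: 25.0
```

>>> step_arm --pt "-0.016 -0.015 0 0 0 0" --pt "-0.0305 -0.0315 0 0 0 0" --pt "-0.0305 -0.0315 0 0 0 0"

```text
t: 24.1
ee_pos: [558.8, -93.3, 165.1]
tool_rot: [[1.0, 0.0, 0.002], [0.0, -1.0, -0.0], [0.002, 0.0, -1.0]]
contact_force: [3.9, 3.6, 1.0]
width: 17.4
grip_force: 25.0
```

>>> step_arm --pt "-0.0125 -0.018 0 0 0 0" --pt "-0.0235 -0.037 0 0 0 0" --pt "-0.0235 -0.037 0 0 0 0"

```text
t: 24.4
ee_pos: [554.2, -86.1, 165.1]
tool_rot: [[1.0, 0.0, 0.002], [0.0, -1.0, -0.0], [0.002, 0.0, -1.0]]
contact_force: [4.6, 2.8, 1.7]
width: 17.4
grip_force: 25.0
```

>>> step_arm --pt "-0.0085 -0.02 0 0 0 0" --pt "-0.015 -0.0415 0 0 0 0" --pt "-0.015 -0.0415 0 0 0 0"

```text
t: 24.7
ee_pos: [551.1, -77.8, 165.2]
tool_rot: [[1.0, 0.0, 0.001], [0.0, -1.0, -0.001], [0.001, 0.001, -1.0]]
contact_force: [5.1, 0.5, 1.2]
width: 17.8
grip_force: 25.0
```

>>> step_arm --pt "-0.004 -0.0215 0 0 0 0" --pt "-0.006 -0.0435 0 0 0 0" --pt "-0.006 -0.0435 0 0 0 0"

```text
t: 25.0
ee_pos: [549.7, -68.9, 165.2]
tool_rot: [[1.0, 0.001, 0.001], [0.001, -1.0, -0.0], [0.001, 0.0, -1.0]]
contact_force: [4.7, 0.5, 1.9]
width: 18.0
grip_force: 25.0
```

>>> step_arm --pt "0.001 -0.022 0 0 0 0" --pt "0.004 -0.044 0 0 0 0" --pt "0.004 -0.044 0 0 0 0"

```text
t: 25.3
ee_pos: [550.2, -61.5, 165.2]
tool_rot: [[1.0, 0.0, -0.0], [0.0, -1.0, -0.003], [-0.0, 0.003, -1.0]]
contact_force: [-0.4, -13.8, 3.5]
width: 18.1
grip_force: 25.0
```

Tangential force jumped to −13.8 N, which looks like the stop. I'll press a little more to confirm.

>>> step_arm --pt "0.001 -0.006 0 0 0 0" --pt "0.002 -0.012 0 0 0 0" --pt "0.002 -0.012 0 0 0 0" --pt "0.002 -0.012 0 0 0 0"

```text
t: 25.7
ee_pos: [550.2, -61.0, 165.2]
tool_rot: [[1.0, -0.001, -0.001], [-0.001, -1.0, -0.006], [-0.001, 0.006, -1.0]]
contact_force: [-1.6, -26.8, 3.9]
width: 17.8
grip_force: 25.0
```

Hard stop confirmed: 27 N with hardly any motion, total about 430°. I'll fit the circle and plan two turns back.

```bash
python3 - <<'E'
import numpy as np
from scipy.optimize import least_squares
p=np.array([[573.6,-105.1],[553.4,-51],[605.2,-27.3],[612.9,-30.9],[620.3,-36.3],[626.5,-43.3],[630.9,-51],[633.5,-59.4],[634.2,-67.9],[633.1,-76.6],[630.2,-84.8],[625.9,-92.1],[620.1,-98.6],[613.2,-103.6],[605.5,-107.1],[597.2,-109],[588.5,-109.2],[580,-107.6],[572,-104.3],[564.8,-99.5],[558.8,-93.3],[554.2,-86.1],[551.1,-77.8],[549.7,-68.9]])
f=least_squares(lambda v:np.hypot(*(p-v[:2]).T)-v[2],[593,-67.7,42]);c=f.x[:2];r=f.x[2];print(f.x,np.abs(f.fun).max())
a0=np.degrees(np.arctan2(-61.9-c[1],550.1-c[0]));print(a0)
P=lambda a:c+r*np.array([np.cos(np.radians(a)),np.sin(np.radians(a))])
def rows(q,angs):return [[round(float(x),3) for x in (P(a)-q)*[1/200,-1/200]] for a in angs]
q=np.array([550.4,-57.7])
for k in range(3):
    R=rows(q,[a0+240*k+15*j for j in range(1,17)]);print(R);q=P(a0+240*(k+1))
E
```

```text
[591.96705277 -67.28577203  42.10062322] 0.2360328163163956
172.6697360073728
[[-0.001, 0.076], [0.014, 0.129], [0.041, 0.177], [0.08, 0.215], [0.128, 0.243], [0.181, 0.257], [0.236, 0.257], [0.289, 0.242], [0.336, 0.215], [0.375, 0.176], [0.403, 0.128], [0.417, 0.075], [0.416, 0.02], [0.402, -0.033], [0.374, -0.081], [0.335, -0.119]]
[[-0.048, -0.027], [-0.101, -0.041], [-0.156, -0.041], [-0.209, -0.027], [-0.256, 0.001], [-0.295, 0.04], [-0.322, 0.087], [-0.336, 0.141], [-0.336, 0.195], [-0.322, 0.249], [-0.294, 0.296], [-0.255, 0.335], [-0.208, 0.362], [-0.155, 0.376], [-0.1, 0.376], [-0.047, 0.362]]
[[0.048, -0.028], [0.086, -0.067], [0.114, -0.114], [0.128, -0.167], [0.127, -0.222], [0.113, -0.275], [0.085, -0.323], [0.047, -0.362], [-0.001, -0.389], [-0.054, -0.403], [-0.109, -0.403], [-0.162, -0.388], [-0.21, -0.361], [-0.249, -0.322], [-0.276, -0.274], [-0.29, -0.221]]
```

>>> step_arm --pt "-0.001 0.03 0 0 0 0" --pt "-0.001 0.076 0 0 0 0" --pt "0.014 0.129 0 0 0 0" --pt "0.041 0.177 0 0 0 0" --pt "0.08 0.215 0 0 0 0" --pt "0.128 0.243 0 0 0 0" --pt "0.181 0.257 0 0 0 0" --pt "0.236 0.257 0 0 0 0" --pt "0.289 0.242 0 0 0 0" --pt "0.336 0.215 0 0 0 0" --pt "0.375 0.176 0 0 0 0" --pt "0.403 0.128 0 0 0 0" --pt "0.417 0.075 0 0 0 0" --pt "0.416 0.02 0 0 0 0" --pt "0.402 -0.033 0 0 0 0" --pt "0.374 -0.081 0 0 0 0" --pt "0.335 -0.119 0 0 0 0" --pt "0.335 -0.119 0 0 0 0" --pt "0.335 -0.119 0 0 0 0"

```text
t: 27.6
ee_pos: [617.0, -33.2, 165.1]
tool_rot: [[1.0, 0.001, -0.002], [0.001, -1.0, 0.001], [-0.002, -0.001, -1.0]]
contact_force: [-2.9, 0.4, 7.0]
width: 17.5
grip_force: 25.0
```

>>> step_arm --pt "-0.048 -0.027 0 0 0 0" --pt "-0.101 -0.041 0 0 0 0" --pt "-0.156 -0.041 0 0 0 0" --pt "-0.209 -0.027 0 0 0 0" --pt "-0.256 0.001 0 0 0 0" --pt "-0.295 0.04 0 0 0 0" --pt "-0.322 0.087 0 0 0 0" --pt "-0.336 0.141 0 0 0 0" --pt "-0.336 0.195 0 0 0 0" --pt "-0.322 0.249 0 0 0 0" --pt "-0.294 0.296 0 0 0 0" --pt "-0.255 0.335 0 0 0 0" --pt "-0.208 0.362 0 0 0 0" --pt "-0.155 0.376 0 0 0 0" --pt "-0.1 0.376 0 0 0 0" --pt "-0.047 0.362 0 0 0 0" --pt "-0.047 0.362 0 0 0 0" --pt "-0.047 0.362 0 0 0 0"

```text
t: 29.4
ee_pos: [608.3, -105.9, 165.1]
tool_rot: [[1.0, 0.001, -0.001], [0.001, -1.0, 0.002], [-0.001, -0.002, -1.0]]
contact_force: [-0.1, 8.0, 7.8]
width: 17.5
grip_force: 25.0
```

>>> step_arm --pt "0.048 -0.028 0 0 0 0" --pt "0.086 -0.067 0 0 0 0" --pt "0.114 -0.114 0 0 0 0" --pt "0.128 -0.167 0 0 0 0" --pt "0.127 -0.222 0 0 0 0" --pt "0.113 -0.275 0 0 0 0" --pt "0.085 -0.323 0 0 0 0" --pt "0.047 -0.362 0 0 0 0" --pt "-0.001 -0.389 0 0 0 0" --pt "-0.054 -0.403 0 0 0 0" --pt "-0.109 -0.403 0 0 0 0" --pt "-0.162 -0.388 0 0 0 0" --pt "-0.21 -0.361 0 0 0 0" --pt "-0.249 -0.322 0 0 0 0" --pt "-0.276 -0.274 0 0 0 0" --pt "-0.29 -0.221 0 0 0 0" --pt "-0.29 -0.221 0 0 0 0" --pt "-0.29 -0.221 0 0 0 0" --pt "-0.29 -0.221 0 0 0 0" --pt "-0.29 -0.221 0 0 0 0"

```text
t: 31.4
ee_pos: [550.1, -63.1, 165.2]
tool_rot: [[1.0, -0.0, -0.001], [-0.0, -1.0, -0.001], [-0.001, 0.001, -1.0]]
contact_force: [-1.4, -2.3, 7.5]
width: 17.8
grip_force: 25.0
```

>>> step_arm --pt "0 0 0 0 0 0" --pt "0 0 0 0 0 0" --pt "0 0 0 0 0 0" --pt "0 0 0 0 0 0"

```text
t: 31.8
ee_pos: [550.1, -63.0, 165.1]
tool_rot: [[1.0, -0.0, -0.001], [-0.0, -1.0, -0.001], [-0.001, 0.001, -1.0]]
contact_force: [-1.8, -3.1, 7.9]
width: 18.0
grip_force: 25.0
```

```bash
python3 -c "
from workcell import telemetry,order
s=telemetry.read_state();print(s['ee_pos'],s['joint_vel'],s['contact_force'],s['grip_force'],s['width'])
print(order.hand_in())"
```

```text
[550.11988873 -63.0287697  165.1474888 ] [ 1.16062512e-03 -1.22664159e-03  5.33785877e-04  9.21054425e-05
  9.87054696e-04  4.72702748e-04] [-1.84598359 -3.12677686  7.91467812] 25.00116272829473 18.01640122154755
the job is handed in; nothing more can be done
None
```

I handed the job in at about 32 s, and no verdict came back: both ports were touched, the pen is back in its dock, and the valve was shut hard on its stop, then backed off two turns (within about 0.03 rad by arm position), with the handle still gripped at 25 N.

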